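# Fit the label magazine on the labelling dock and tug-test its latch

## Robot

A 7-joint arm with a two-finger parallel gripper is mounted at the origin on the work surface. World frame = base frame: x ahead of the robot, y to its left, z up, the work surface at z = 0. Lengths are in m, angles in rad, forces in N, time in s.
With the tool pointing down it reaches from about 0.425 to 0.925 m from the base axis. Payload 6.8 kg.
Tool frame: the origin (TCP) lies midway between the tips of the shut fingers; the grasp point (between the pads) lies 19 mm behind it; z points along the fingers, y is the direction in which the jaws open and shut (so a half turn about z gives the same grasp; the last joint's range is limited). The gripper opens to 85 mm and grips with 20 to 120 N. Pads are 22 mm wide; open, the fingers measure 114 mm over their backs; the gripper's body (76 mm by 85 mm) begins 54 mm behind the grasp point. The pads swing forward as they close: fully open they stand 13 mm farther back than shut.
Start: joints at [1.139, 0.477, 0.022, 1.555, -0.011, 1.109, -0.083], TCP at [0.215, -0.64, 0.231] pointing down, gripper open.
Joint ranges: [-2.96, 2.96], [-0.34, 2.1], [-1.41, 1.46], [0.24, 2.44], [-1.37, 4.51], [0.17, 1.92], [-2.96, 2.96]. Speed limits (rad/s): [2.39, 2.39, 3.14, 3.14, 3.14, 3.14, 3.14].

## Interface

Orientations are given as a unit quaternion [w, x, y, z].
In Python, from station import bot gives the robot as it stands.
- The arm moves only by the shell command python3 -m jog 'ROWS' [FORCE]. ROWS is JSON, a list of rows, each a list of 3 entries, a list of its own where there are three numbers: the shift along the tool's x, y, z in mm, then the turn, a rotation vector about the tool's x, y, z in degrees, then the closure, from -1 (fully open) to 1 (shut). A call has 1 to 12 rows; each row shifts and turns the commanded pose from where the row before left it, along the tool's axes as they then stand; what a row does not reach is not made up. A row lasts 1/8 s, in which the tool goes at most 62.5 mm and 10.7 degrees, less where a joint would pass 70% of its speed; a pose out of reach is approached as far as the arm can. A call is refused whole if a number of a shift passes 62.5 or a number of a turn 10.7, either way. A call with a gripper value outside its range is refused whole. The fingers move at their own pace and stop on an object; FORCE is the grip in N (left out, the last holds). Time passes only in rows, so rows that do not move let the fingers close. It gives the time, the measured TCP pose, the force and the opening at its end, in the units of the state.
- bot.get_obs(): the state, without advancing time (a new reading comes with each control period).
- bot.read_camera(name): name is "side" or "top"; returns (picture, depth): 400x640x3 uint8, red, green, blue; 400x640 float32, m along the optical axis (not along the pixel's ray), 0 where there is no reading.
- bot.camera_info(name): a dict with "fx", "fy", "cx", "cy" (pixels), "k1" (the pictures are not rectified: a ray, as slopes to the right and down, at radius r is drawn at 1 + k1 r^2 times it, then the intrinsics apply), "world_from_camera" (4x4, takes a point from camera to world coordinates). Camera axes: x right, y up, looking along -z (the intrinsics and any distortion apply to the point x, -y, -z); pixel columns grow to the right and rows downward; lengths in m; the calibration is good to about 2 mm. A picture is of the moment at which its call begins. camera_info takes no time and is no camera call.
- bot.hand_in(): hands the job in, once; it reports no verdict.
Trained networks look in the newest picture that a camera, given by its name, has taken for a name from the list of things; names that differ only in an ending like _2 or _b are one class to them, and where a whole thing is asked for, a point or a joint stands for the part that bears it (a point fixed in the world has none). Each returns a list of dicts, best first, with "score" (0 to 1); they miss things now and then, are a little off and sometimes report something else, mostly with a low value. They report only what shows in the picture. A call takes as long as a camera call. They do not tell look-alikes from the thing itself.
- bot.find_in(camera, thing): "xy" ([column, row] as shares, 0 to 1, of the picture: columns of its width, rows of its height, amid what is visible of it).
- bot.cut_out(camera, thing): "pixels" (400x640 bool, what is visible of it) and "xy" ([column, row] as shares, 0 to 1, of the picture: columns of its width, rows of its height, amid what is visible of it).
- bot.landmark_of(camera, thing): "xy" ([column, row] as shares, 0 to 1, of the picture: columns of its width, rows of its height: a listed point, or the origin of a listed thing).
The state is a dict: "t": time; "q": joint angles; "joint_vel": joint speeds; "joint_torque": joint torques, N m; "eef_pos": TCP position; "tool_rot": TCP orientation; "contact_force": force on the tool from outside, world axes, zero at the start; "torque": the same for the moment, N m; "gripper_width": opening from 0.0 (shut) to 1.0 (fully open).
Only numpy, scipy, OpenCV 4.12 (cv2) and the standard library are available. Lean on these libraries where they do the work, as an engineer would, in place of code of your own. Each camera call takes 0.05 s, during which the arm holds its last target.

## Task

Fit the teal label magazine on the labelling dock, its bore over the flatted spindle, and press it fully home. Only one of the dock's two catches still holds, and you cannot see which: tug the magazine up by its grip, and if it lifts free turn it half round, press it home again and tug again, until a tug pulls the sound catch up a few millimetres and the magazine stays on. Then let it sink back fully home, let go of it, and leave the other things on the bench as they are.

Things in the scene. Friction and masses are not known exactly. Their poses are not given: they have to be found in the camera images.
- magazine_center (a point): Label magazine, loose, 0.35 kg, upright on the mat: teal block 100x60x40 mm (x,y,z), two round label piles flush in its top; across its middle a black upright grip 20 mm thick (x), 52 wide (y), 36 high (76 overall). This point: its centre, 38 mm above the underside. z up. Underneath, in the middle, a two-flat bore 38.6 mm (x) by 24.4 (y), 32 deep. Take the grip from above, fingers closing along x.
- magazine_lip (a point): Middle of the steel lip at the foot of the magazine's +x end: 6 mm long, 30 mm wide, 8 mm thick, sticking out beyond the block, flush with its underside (this point is 53 mm from the middle, 4 mm above the underside). The -x end has none. Only this lip can be caught by a catch.
- dock_seat (a point): Labelling dock, fixed: grey plate 200x104x14 mm (x along its length, z up) with an upright steel spindle 30 mm high, 36 mm across (x), 22 mm across its two flats (facing +y and -y), last 8 mm tapered. This point: foot of the spindle on the plate's top. Home, the magazine's underside rests here, so its centre is 38 mm above, its x along the dock's x or against it: the flats allow both.
- dock_end_a (a point): Cream catch housing on the dock's +x end, 59 to 83 mm from the spindle, 30 mm high (orange flag on top 36 mm), a dark sprung barb facing the spindle. This point: its middle, on the plate. The lip going down pushes the barb aside, taking about 10 N from 19 to 2 mm above home, where the barb snaps over it.
- dock_end_b (a point): The like catch housing on the dock's -x end, 71 mm from the spindle. Of the two barbs, which look the same, one is sound and holds the lip; the other, worn, lets it go at under 5 N. Which end has the sound one changes and is not shown.
- catch_lift (a joint): How far the sound catch (whichever end it is at) is pulled up with its orange flag, 0 at rest to 0.008 m at its stop. Only a latched magazine can pull it: after some 2 to 4 mm of play at the grip it rises against a spring, 3 N to start and 1.5 N more per mm, and sinks back when let down.
- stand: Black rubber mat 170 x 130 x 6 mm, fixed; the magazine starts on it. Origin at the centre of its underside.
- bottle: White bottle with blue cap, 54 mm diameter, 185 mm high, loose, between dock and mat. Origin under its centre.
- jar: Amber jar with grey lid, 60 mm diameter, 85 mm high, loose, beside the mat. Origin under its centre.
- weight: Brass stepped weight, 68 mm diameter, 50 mm high, loose, beside the mat. Origin under its centre.
- pen_cup: Green open cup, 66 mm diameter, 90 mm high, loose, beyond the dock. Origin under its centre.
- timer: White flat timer, 50 x 75 x 28 mm, loose. Origin under its centre.
- brush: Wooden-backed record brush, 50 x 120 x 32 mm, loose. Origin under its centre.
- loupe: Black and steel standing loupe, 50 mm diameter, 48 mm high, loose, beside the dock. Origin under its centre.
Mind the look-alikes: they are no part of the job. Leave any blue, pink or red look-alike of the part that bears magazine_center alone.

How it is judged:
By the outcome, as a careful person would: the job done as asked, in the order asked, and still so for the second after the job is handed in, with the robot touching nothing.
It also fails if it takes over 61 s, if anything falls off the work surface, if the arm or the gripper's body presses on something with over 40 N, if the wrist force passes 120 N, or if a joint passes its speed limit or range.

## Working session

There is one attempt and no reset: what is moved stays moved. The work goes in short steps, Python scripts to look and compute and a shell command to move; the robot and the scene stay as the last step left them, time stands still between calls to the robot, and variables do not carry over. Pictures are saved under pics/ and viewed, and the job is handed in when it is done.

```bash
ls; mkdir -p pics
python3 - <<'E'
from station import bot
import cv2,numpy as np
print(bot.get_obs())
for c in("side","top"):
    i=bot.camera_info(c);print({k:(np.round(v,4).tolist() if k=='world_from_camera' else v) for k,v in i.items()})
    p,d=bot.read_camera(c);np.savez(f'{c}0.npz',p=p,d=d);cv2.imwrite(f'pics/{c}0.png',p[:,:,::-1])
    for t in['magazine_center','magazine_lip','dock_seat','dock_end_a','dock_end_b','bottle','stand']:
        print(c,t,[(np.round(np.array(r['xy'])*[640,400],1).tolist(),round(r['score'],2)) for r in bot.landmark_of(c,t)])
E
```

```text
pics
{'t': 0.0, 'q': array([ 1.13890224,  0.47779211,  0.02234427,  1.55642518, -0.01149975,
        1.10930277, -0.08308759]), 'joint_vel': array([-3.33737893e-04,  5.09380479e-04, -2.86966614e-04, -1.45019538e-03,
        4.43257541e-05, -4.53543816e-04,  3.14286165e-04]), 'joint_torque': array([-7.67459496e-04, -5.96458554e+01,  1.60737231e+00, -2.81199288e+01,
        1.24006224e-02,  9.45305976e-03, -7.22588027e-06]), 'eef_pos': array([ 0.2145619 , -0.63937988,  0.23034226]), 'tool_rot': array([-8.74364350e-04,  9.86920427e-01,  1.61205648e-01, -2.11492924e-04]), 'contact_force': array([-0.01740443,  0.51964161,  0.46595981]), 'torque': array([ 0.06208896, -0.02551097, -0.02301144]), 'gripper_width': 0.9996298794502987}
{'fx': 405.70502838603346, 'fy': 405.70502838603346, 'cx': 323.96351100133217, 'cy': 204.69471782158195, 'k1': 0.008141520405712279, 'world_from_camera': [[-0.8696, 0.3332, -0.3644, 0.0881], [-0.4934, -0.6118, 0.6183, 0.5116], [-0.0169, 0.7175, 0.6964, 0.76], [0.0, 0.0, 0.0, 1.0]]}
side magazine_center [([386.8, 176.3], 0.94), ([450.5, 182.3], 0.91), ([419.4, 147
[... 513 characters left out ...]
8328, 'k1': -0.1133068347356336, 'world_from_camera': [[-0.0187, 0.9985, -0.052, 0.3942], [-0.9998, -0.0183, 0.0069, -0.0935], [0.0059, 0.0521, 0.9986, 1.2787], [0.0, 0.0, 0.0, 1.0]]}
top magazine_center [([467.0, 247.5], 0.97), ([408.4, 233.6], 0.84), ([426.3, 293.8], 0.66), ([351.9, 147.3], 0.63)]
top magazine_lip [([419.8, 269.1], 0.95), ([375.0, 143.3], 0.85), ([380.9, 231.8], 0.81), ([447.6, 260.9], 0.81)]
top dock_seat [([196.1, 160.2], 0.94)]
top dock_end_a [([195.2, 186.4], 0.88), ([192.0, 133.2], 0.83)]
top dock_end_b [([195.2, 186.4], 0.88), ([192.0, 133.2], 0.83)]
top bottle [([277.2, 161.6], 0.92)]
top stand [([357.0, 147.8], 0.65), ([373.7, 141.2], 0.38), ([190.6, 134.7], 0.19)]
```

View pics/side0.png

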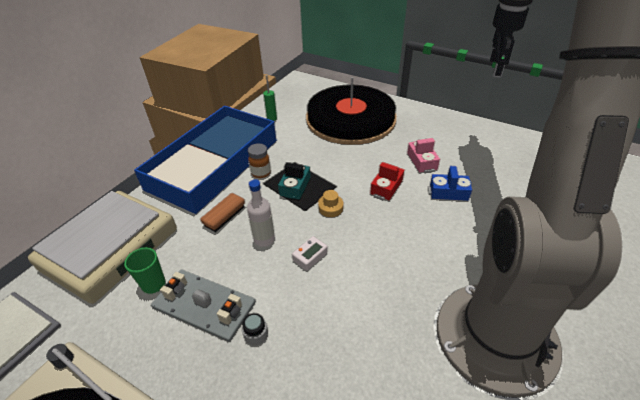

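View pics/top0.png

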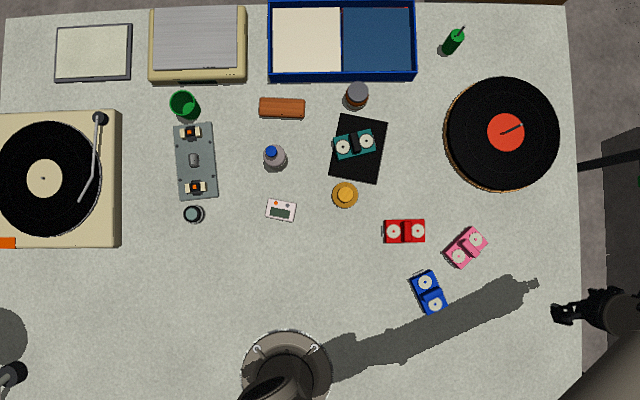

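```bash
cat > h.py <<'E'
import numpy as np,cv2
from station import bot
def K(c):
    i=bot.camera_info(c);return np.array([[i['fx'],0,i['cx']],[0,i['fy'],i['cy']],[0,0,1.]]),np.array([i['k1'],0,0,0.]),np.array(i['world_from_camera'])
def ray(c,px):
    k,D,T=K(c);u=cv2.undistortPoints(np.asarray(px,float).reshape(-1,1,2),k,D)[:,0]
    return T[:3,3],np.c_[u[:,0],-u[:,1],-np.ones(len(u))]@T[:3,:3].T
def at_z(c,px,z):
    o,d=ray(c,px);s=(z-o[2])/d[:,2];return o+d*s[:,None]
def at_d(c,px,dep):
    o,d=ray(c,px);return o+d*np.asarray(dep).reshape(-1,1)
def proj(c,P):
    k,D,T=K(c);p=(np.atleast_2d(P)-T[:3,3])@T[:3,:3];p=p*[1,-1,-1]
    return cv2.projectPoints(p,np.zeros(3),np.zeros(3),k,D)[0][:,0]
def cloud(c,d):
    v,u=np.mgrid[:400,:640];P=at_d(c,np.c_[u.ravel(),v.ravel()],d.ravel());return P.reshape(400,640,3)
E
python3 - <<'E'
from h import *
z=np.load('top0.npz');p,d=z['p'],z['d'];C=cloud('top',d)
np.save('C0.npy',C)
a=cv2.resize(p[100:195,320:400],None,fx=7,fy=6,interpolation=cv2.INTER_CUBIC)
b=cv2.resize(p[110:230,160:240],None,fx=5,fy=5,interpolation=cv2.INTER_CUBIC)
cv2.imwrite('pics/a.png',a[:,:,::-1]);cv2.imwrite('pics/b.png',b[:,:,::-1])
s=np.load('side0.npz')['p'];cv2.imwrite('pics/c.png',cv2.resize(s[150:215,250:350],None,fx=7,fy=7,interpolation=cv2.INTER_CUBIC)[:,:,::-1])
# surface check
for u,v in[(300,250),(230,140),(345,170)]:print('surf',(u,v),C[v,u].round(4))
# grip points: high region near the magazine
def blob(us,vs,z0,z1):
    R=C[vs[0]:vs[1],us[0]:us[1]].reshape(-1,3);m=(R[:,2]>z0)&(R[:,2]<z1);return R[m]
for n,a in dict(grip=((325,390),(120,165),.07,.1),block=((325,390),(120,165),.035,.055),houses=((165,225),(115,210),.035,.06),spindle=((180,210),(145,175),.03,.06),plate=((165,225),(115,210),.008,.02)).items():
    Q=blob(*a)
    r=cv2.minAreaRect((Q[:,:2]*1000).astype(np.float32));print(n,len(Q),Q.mean(0).round(4),r,np.median(Q[:,2]))
E
```

```text
surf (300, 250) [ 0.324  -0.0413 -0.0043]
surf (230, 140) [0.6163 0.1386 0.0031]
surf (345, 170) [ 0.5302 -0.1625  0.0101]
grip 173 [ 0.5925 -0.1855  0.0806] ((592.8050537109375, -185.9055633544922), (51.756080627441406, 20.37086296081543), 14.25379467010498) 0.0808372739351233
block 745 [ 0.5917 -0.1851  0.0454] ((592.9832153320312, -185.86781311035156), (60.60683059692383, 100.89430236816406), 13.568148612976074) 0.04538829127267685
houses 569 [0.5543 0.2286 0.0428] ((555.3284301757812, 227.5425262451172), (243.5572509765625, 56.06117630004883), 4.209431171417236) 0.04284131609890607
spindle 119 [0.5616 0.2284 0.0401] ((562.3777465820312, 229.20704650878906), (35.03798294067383, 23.564311981201172), 4.613332748413086) 0.0403689709592594
plate 2292 [0.5606 0.2276 0.0135] ((557.345947265625, 243.01968383789062), (248.25393676757812, 133.80276489257812), 4.1579203605651855) 0.013386934326077626
```

View pics/a.png

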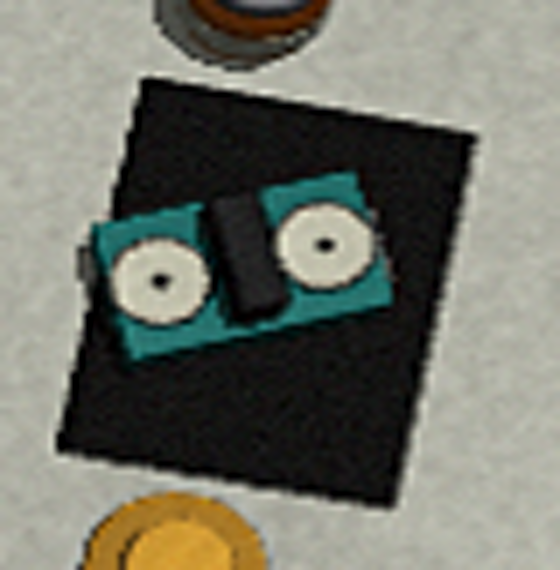

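View pics/b.png

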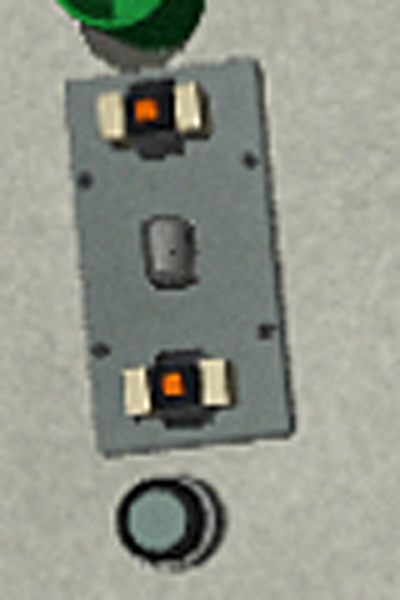

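View pics/c.png

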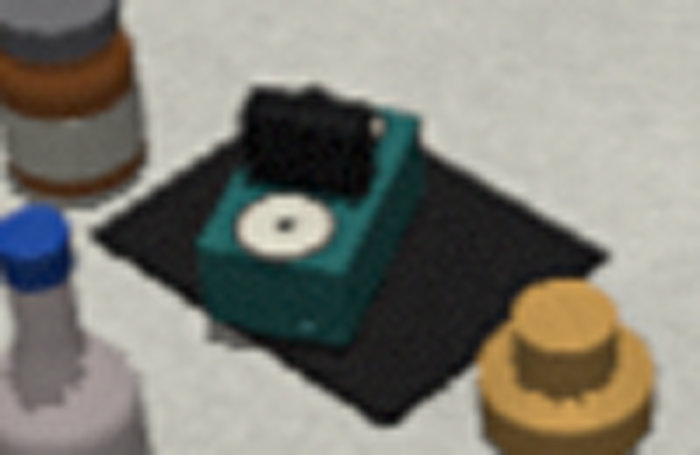

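Run:
```python
from h import *
c=np.array([.5929,-.1859]);
for name in('top','side'):
    z=np.load(name+'0.npz');p=z['p']
    for sgn in(1,-1):
        th=np.deg2rad(103.7) # axis dir of long side guess
        ax=np.array([np.cos(th),np.sin(th)])*sgn
        for dx in(50,56):
            for dy in(-15,15):
                q=c+ax*dx/1000+np.array([-ax[1],ax[0]])*dy/1000
                print(name,sgn,dx,dy,proj(name,[*q,.014]).round(1), 'bottom',proj(name,[*q,.006]).round(1))
print(np.load('top0.npz')['p'][138:150,330:338].tolist())
print()
print(np.load('top0.npz')['p'][134:150,372:379].tolist())
p=np.load('side0.npz')['p'];cv2.imwrite('pics/d.png',cv2.resize(p[180:205,270:310],None,fx=16,fy=16,interpolation=cv2.INTER_NEAREST)[:,:,::-1])
p=np.load('top0.npz')['p'];cv2.imwrite('pics/e.png',cv2.resize(p[122:165,325:385],None,fx=13,fy=13,interpolation=cv2.INTER_NEAREST)[:,:,::-1])
```

```text
top 1 50 -15 [[333.5 145.1]] bottom [[333.4 145.6]]
top 1 50 15 [[336.5 156.1]] bottom [[336.3 156.5]]
top 1 56 -15 [[331.3 145.7]] bottom [[331.2 146.1]]
top 1 56 15 [[334.2 156.7]] bottom [[334.1 157.1]]
top -1 50 -15 [[373.5 146.5]] bottom [[373.1 147. ]]
top -1 50 15 [[370.4 135.5]] bottom [[370.1 136.1]]
top -1 56 -15 [[375.7 145.9]] bottom [[375.3 146.4]]
top -1 56 15 [[372.7 134.9]] bottom [[372.3 135.5]]
side 1 50 -15 [[283.4 194.1]] bottom [[283.7 196.3]]
side 1 50 15 [[293.8 196.1]] bottom [[294.  198.2]]
side 1 56 -15 [[282.6 195.6]] bottom [[282.9 197.7]]
side 1 56 15 [[293.1 197.5]] bottom [[293.3 199.7]]
side -1 50 -15 [[305.1 173.1]] bottom [[305.3 175.3]]
side -1 50 15 [[295.2 171.5]] bottom [[295.4 173.6]]
side -1 56 -15 [[305.8 171.9]] bottom [[305.9 174. ]]
side -1 56 15 [[295.9 170.2]] bottom [[296.1 172.3]]
[[[174, 176, 163], [195, 195, 182], [181, 177, 164], [0, 68, 65], [24, 106, 102], [35, 114, 109], [41, 113, 112], [39, 112, 106]], [[185, 183, 173], [185, 185, 172], [125, 128, 118], [0, 30, 29], [33, 112, 108], [31, 105, 101], [37, 109, 101], [34, 110, 106]],
[... 2156 characters left out ...]
, 67], [56, 109, 105], [79, 73, 74], [13, 10, 12], [15, 13, 12], [19, 22, 19]], [[61, 66, 59], [23, 81, 78], [48, 108, 102], [79, 75, 68], [5, 0, 0], [23, 19, 20], [21, 20, 20]], [[25, 63, 64], [32, 119, 114], [53, 123, 117], [63, 78, 74], [15, 11, 13], [16, 13, 12], [15, 17, 12]], [[28, 99, 93], [30, 113, 110], [39, 109, 105], [49, 74, 70], [47, 41, 38], [16, 11, 4], [22, 22, 22]], [[38, 116, 109], [31, 110, 104], [38, 121, 113], [21, 94, 91], [11, 0, 0], [17, 17, 17], [13, 22, 15]], [[36, 112, 107], [42, 112, 108], [37, 119, 109], [39, 104, 99], [15, 5, 5], [18, 10, 15], [20, 17, 18]], [[38, 116, 110], [41, 119, 113], [42, 122, 119], [36, 108, 106], [10, 18, 13], [24, 19, 16], [9, 8, 10]]]
```

View pics/e.png

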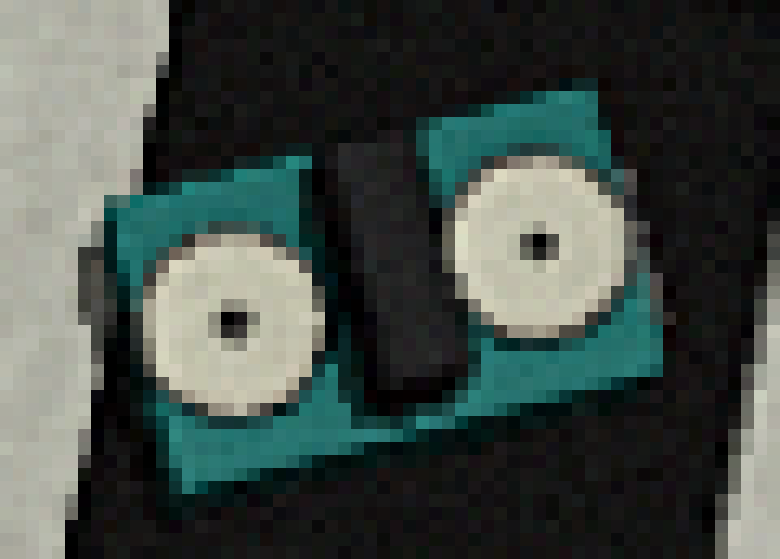

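View pics/d.png

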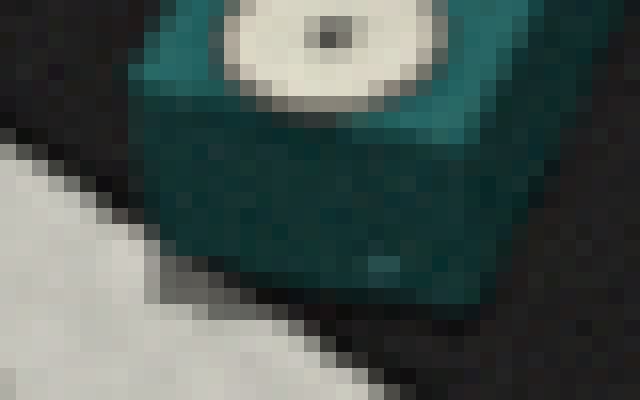

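Run:
```python
from h import *
def rect(n,Q):
    if len(Q)<5: print(n,len(Q));return
    r=cv2.minAreaRect((Q[:,:2]*1000).astype(np.float32));print(n,len(Q),Q.mean(0).round(4),np.round(r[0],1),np.round(r[1],1),round(r[2],2),np.median(Q[:,2]).round(4))
for cam in('top','side'):
    z=np.load(cam+'0.npz');p,d=z['p'].astype(int),z['d'];C=cloud(cam,d).reshape(-1,3);p=p.reshape(-1,3)
    L=C-[.562,.229,0];t=np.deg2rad(4.4);x=L[:,0]*np.cos(t)+L[:,1]*np.sin(t);y=-L[:,0]*np.sin(t)+L[:,1]*np.cos(t);zz=C[:,2]
    rect(cam+' plate',C[(abs(x)<.108)&(abs(y)<.06)&(zz>.0085)&(zz<.02)&(p.sum(1)<400)])
    for s in(1,-1):rect(f'{cam} house{s}',C[(abs(x*s-.071)<.03)&(abs(y)<.04)&(zz>.036)&(zz<.048)])
    rect(cam+' spindle',C[(abs(x)<.03)&(abs(y)<.03)&(zz>.03)&(zz<.055)])
    rect(cam+' spindletop',C[(abs(x)<.03)&(abs(y)<.03)&(zz>.041)&(zz<.055)])
    rect(cam+' grip',C[(np.hypot(C[:,0]-.593,C[:,1]+.186)<.06)&(zz>.074)])
    m=(np.hypot(C[:,0]-.593,C[:,1]+.186)<.08)&(zz>.03)&(zz<.055)&(p[:,1]-p[:,0]>30); rect(cam+' teal',C[m])
    # bottle
    b=C[(abs(C[:,0]-.56)<.06)&(abs(C[:,1]-.03)<.08)&(zz>.1)];rect(cam+' bottle',b)
k,D,T=K('side')
for u in [(.562,.229,.014)]: print(proj('side',u),proj('top',u))
print(at_z('top',[[195.2,186.4],[192,133.2],[196.1,160.2]],.014))
for h in (0.,): print(at_z('top',[277.2,161.6],0))
```

```text
top plate 2207 [0.5595 0.2272 0.0135] [561.3 229.1] [199.9 105.7] 5.16 0.0135
top house1 168 [0.6322 0.2346 0.0423] [631.9 235.3] [27.4 52. ] 9.11 0.0428
top house-1 181 [0.4903 0.222  0.0422] [490.6 222.6] [27.8 54.8] 11.09 0.0427
top spindle 119 [0.5616 0.2284 0.0401] [562.4 229.2] [35.  23.6] 4.61 0.0404
top spindletop 53 [0.5606 0.2291 0.0433] [562.6 228.7] [31.3 18.5] 0.03 0.0429
top grip 170 [ 0.5928 -0.1856  0.0808] [ 592.8 -185.9] [51.8 20.4] 14.25 0.0809
top teal 328 [ 0.5905 -0.1847  0.0449] [ 593.3 -185.4] [59.7 99.8] 13.61 0.0448
top bottle 395 [0.5536 0.0105 0.1395] [557.4  13. ] [52.2 50.9] 86.52 0.1275
side plate 2801 [0.5509 0.2373 0.0133] [560.6 230.3] [199.8 103.4] 5.16 0.0133
side house1 244 [0.6295 0.2374 0.0418] [630.7 236. ] [53.2 27.2] 89.91 0.0424
side house-1 270 [0.4886 0.2241 0.0422] [490.5 222.3] [24.5 52.4] 6.23 0.0429
side spindle 169 [0.5577 0.2314 0.0391] [560.9 229.6] [34.4 22.5] 4.72 0.0398
side spindletop 69 [0.5605 0.2298 0.0428] [560.  229.8] [29.6 13.4] 0.61 0.0427
side grip 113 [ 0.5909 -0.183   0.0798] [ 592.1 -184.6] [51.8 21.2] 14.56 0.0801
side teal 203 [ 0.5791 -0.1677  0.0424] [ 591.8 -181.8] [60.  99.2] 13.97 0.044
side bottle 597 [0.5506 0.0216 0.1376] [553.5  19.3] [50.6 40.4] 32.18 0.1292
[[202.11453839 300.47475129]] [[195.08392598 160.65139102]]
[[0.4944224  0.22883232 0.014     ]
 [0.63488409 0.23731799 0.014     ]
 [0.5631286  0.22630317 0.014     ]]
[[0.55677722 0.01469306 0.        ]]
```

```bash
cat >> h.py <<'E'
from scipy.spatial.transform import Rotation as R
def go(x,y,z,yaw):
    "world target mm, tool-y yaw deg -> shift in tool axes now, turn about tool axes"
    o=bot.get_obs();w=o['tool_rot'];r=R.from_quat([w[1],w[2],w[3],w[0]])
    t=np.deg2rad(yaw);Y=np.array([np.cos(t),np.sin(t),0]);Z=np.array([0,0,-1.]);X=np.cross(Y,Z)
    rt=R.from_matrix(np.c_[X,Y,Z])
    print('t',round(o['t'],2),'pos',(o['eef_pos']*1000).round(1),'F',o['contact_force'].round(1),'M',o['torque'].round(2),'w',round(o['gripper_width'],3),'q',o['q'].round(2))
    print('shift',r.inv().apply(np.array([x,y,z])-o['eef_pos']*1000).round(1),'turn',(r.inv()*rt).as_rotvec(degrees=True).round(2))
E
python3 -c "
from h import *
go(592.7,-185.6,230,-76.1)"
```

```text
t 0.8 pos [ 214.8 -639.9  231.3] F [ 1.1 -0.4 -0.6] M [-0.01  0.01  0.  ] w 1.0 q [ 1.14  0.48  0.02  1.56 -0.01  1.11 -0.08]
shift [ 502.8 -310.5    1.3] turn [ 0.   -0.    4.65]
```

```bash
python3 -m jog '[[[41.9,-25.9,0],[0,0,0],-1],[[41.9,-25.9,0],[0,0,0],-1],[[41.9,-25.9,0],[0,0,0],-1],[[41.9,-25.9,0],[0,0,0],-1],[[41.9,-25.9,0],[0,0,0],-1],[[41.9,-25.9,0],[0,0,0],-1],[[41.9,-25.9,0],[0,0,0],-1],[[41.9,-25.9,0],[0,0,0],-1],[[41.9,-25.9,0],[0,0,0],-1],[[41.9,-25.9,0],[0,0,0],-1],[[41.9,-25.9,0],[0,0,0],-1],[[41.9,-25.9,0],[0,0,4.6],-1]]' 40; python3 -c "
from h import *
go(592.7,-185.6,120,-76.1)"
```

```text
t: 2.3
eef_pos: [0.5935, -0.1842, 0.2315]
tool_rot: [0.0, 0.993, 0.12, 0.0]
contact_force: [0.8, -0.7, -0.0]
gripper_width: 1.001
t 2.3 pos [ 593.5 -184.2  231.5] F [ 0.8 -0.7 -0. ] M [ 0.02 -0.01  0.02] w 1.001 q [ 0.33  0.4  -0.18  1.68  0.08  1.07 -1.19]
shift [ -1.1   1.1 111.5] turn [ 0.02 -0.02 -0.07]
```

```bash
python3 -m jog '[[[-1,1,40],[0,0,0],-1],[[0,0,40],[0,0,0],-1],[[0,0,40],[0,0,0],-1],[[0,0,25],[0,0,0],-1],[[0,0,15],[0,0,0],-1],[[0,0,12],[0,0,0],-1],[[0,0,6],[0,0,0],-1],[[0,0,0],[0,0,0],-1]]' 40; python3 -c "
from h import *
go(592.7,-185.6,53,-76.1)
p,d=bot.read_camera('side');cv2.imwrite('pics/s1.png',cv2.resize(p[120:220,240:380],None,fx=5,fy=5,interpolation=cv2.INTER_CUBIC)[:,:,::-1])"
```

```text
t: 3.3
eef_pos: [0.592, -0.1866, 0.0535]
tool_rot: [0.0, 0.993, 0.121, 0.0]
contact_force: [0.6, -1.0, -0.1]
gripper_width: 1.002
t 3.3 pos [ 592.  -186.6   53.5] F [ 0.6 -1.  -0.1] M [ 0.02 -0.02 -0.01] w 1.002 q [ 0.32  0.6  -0.15  1.81  0.13  0.74 -1.23]
shift [ 0.9 -0.8  0.5] turn [ 0.01 -0.02  0.05]
```

View pics/s1.png

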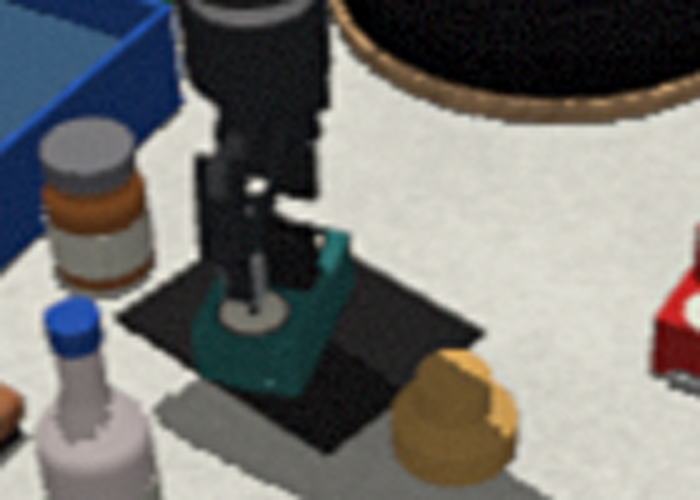

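```bash
python3 -m jog '[[[0.9,-0.8,0.5],[0,0,0],0],[[0,0,0],[0,0,0],0.6],[[0,0,0],[0,0,0],1],[[0,0,0],[0,0,0],1],[[0,0,0],[0,0,0],1],[[0,0,0],[0,0,0],1]]' 70; python3 -m jog '[[[0,0,-5],[0,0,0],1],[[0,0,-10],[0,0,0],1],[[0,0,-15],[0,0,0],1],[[0,0,0],[0,0,0],1]]' 70
```

```text
t: 4.1
eef_pos: [0.5928, -0.1857, 0.0532]
tool_rot: [0.0, 0.993, 0.121, 0.0]
contact_force: [-1.0, -0.0, 4.2]
gripper_width: 0.227
t: 4.6
eef_pos: [0.5938, -0.1858, 0.0846]
tool_rot: [0.001, 0.993, 0.121, 0.002]
contact_force: [-0.1, -0.6, -4.5]
gripper_width: 0.219
```

```bash
python3 -m jog '[[[0,0,-35],[0,0,0],1],[[0,0,-60],[0,0,0],1],[[0,0,-60],[0,0,0],1],[[0,0,-55],[0,0,0],1],[[0,0,0],[0,0,0],1]]' 70;python3 -c "
from h import *
go(561,229.4,290,5.2)"
```

```text
t: 5.22
eef_pos: [0.5951, -0.186, 0.2984]
tool_rot: [0.002, 0.993, 0.121, 0.005]
contact_force: [-0.3, 0.4, -5.2]
gripper_width: 0.217
t 5.22 pos [ 595.1 -186.   298.4] F [-0.3  0.4 -5.2] M [-0.02  0.02  0.05] w 0.217 q [ 0.34  0.34 -0.18  1.6   0.06  1.19 -1.18]
shift [  66.9 -411.4    7.1] turn [  0.6   -0.24 -81.26]
```

```bash
python3 -m jog '[[[8,-51,0],[0,0,0],1],[[8,-51,0],[0,0,0],1],[[8,-51,0],[0,0,0],1],[[8,-51,0],[0,0,0],1],[[8,-51,0],[0,0,0],1],[[8,-51,0],[0,0,0],1],[[8,-51,0],[0,0,0],1],[[8,-51,0],[0,0,0],1]]' 70;python3 -m jog '[[[0,0,0],[0,0,-10.2],1],[[0,0,0],[0,0,-10.2],1],[[0,0,0],[0,0,-10.2],1],[[0,0,0],[0,0,-10.2],1],[[0,0,0],[0,0,-10.2],1],[[0,0,0],[0,0,-10.2],1],[[0,0,0],[0,0,-10.2],1],[[0,0,0],[0,0,-9.8],1],[[0,0,0],[0,0,0],1]]' 70;python3 -c "
from h import *
go(561,229.4,120,5.2)"
```

```text
t: 6.22
eef_pos: [0.555, 0.2269, 0.2908]
tool_rot: [0.001, 0.993, 0.121, -0.001]
contact_force: [1.1, -0.1, -4.4]
gripper_width: 0.222
t: 7.35
eef_pos: [0.5555, 0.2252, 0.291]
tool_rot: [-0.001, 0.675, 0.738, -0.001]
contact_force: [0.0, 0.0, -4.5]
gripper_width: 0.221
t 7.35 pos [555.5 225.2 291. ] F [ 0.   0.  -4.5] M [0.02 0.01 0.04] w 0.221 q [-0.01  0.37 -0.62  1.64  0.23  1.21 -0.59]
shift [  3.8   6.3 171. ] turn [-0.16  0.04 -0.14]
```

```bash
python3 -m jog '[[[4,6,40],[0,0,0],1],[[0,0,50],[0,0,0],1],[[0,0,50],[0,0,0],1],[[0,0,31],[0,0,0],1],[[0,0,0],[0,0,0],1]]' 70;python3 - <<'E'
from h import *
go(561,229.4,120,5.2)
for cam in('top','side'):
    p,d=bot.read_camera(cam);np.savez(cam+'1.npz',p=p,d=d)
    a=p[100:240,130:250] if cam=='top' else p[230:340,130:270]
    cv2.imwrite(f'pics/{cam}1.png',cv2.resize(a,None,fx=4 if cam=='top' else 5,fy=4 if cam=='top' else 5,interpolation=cv2.INTER_CUBIC)[:,:,::-1])
    C=cloud(cam,d).reshape(-1,3);q=p.astype(int).reshape(-1,3)
    m=(np.hypot(C[:,0]-.561,C[:,1]-.229)<.09)&(C[:,2]>.08)&(C[:,2]<.135)&(q[:,1]-q[:,0]>25)
    Q=C[m];r=cv2.minAreaRect((Q[:,:2]*1000).astype(np.float32));print(cam,len(Q),r,np.percentile(Q[:,2],[5,50,95]))
E
```

```text
t: 7.98
eef_pos: [0.5596, 0.229, 0.1186]
tool_rot: [-0.001, 0.676, 0.737, -0.003]
contact_force: [0.2, 1.2, -3.4]
gripper_width: 0.221
t 7.97 pos [559.6 229.  118.6] F [ 0.2  1.2 -3.4] M [-0.01 -0.04  0.  ] w 0.221 q [-0.08  0.55 -0.56  1.79  0.36  0.91 -0.71]
shift [ 0.3  1.5 -1.4] turn [-0.37  0.13 -0.21]
top 183 ((572.4451904296875, 206.71128845214844), (79.78158569335938, 18.771167755126953), 12.916975975036621) [0.08534166 0.11028104 0.11375875]
side 865 ((558.6187744140625, 233.36509704589844), (101.6930923461914, 58.422664642333984), 4.388908863067627) [0.0826002  0.10473794 0.11408906]
```

View pics/top1.png

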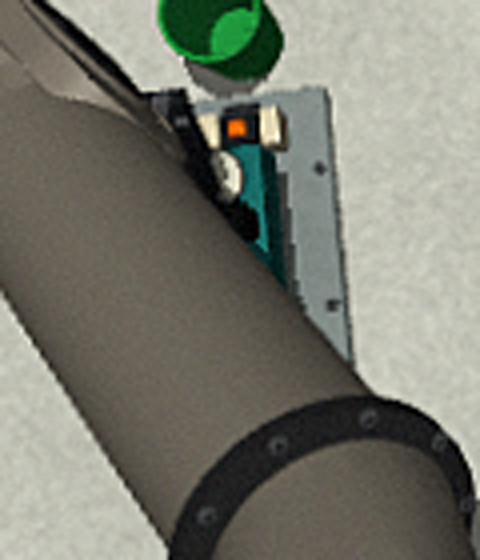

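View pics/side1.png

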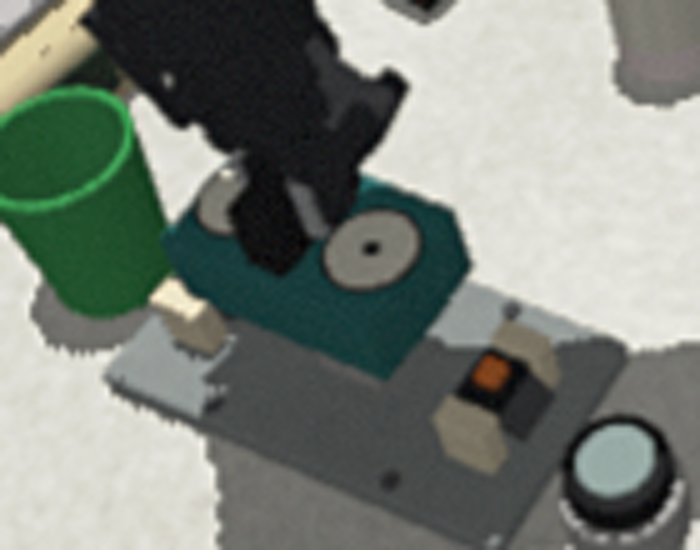

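```bash
python3 -m jog '[[[0.3,1.5,10],[-0.3,0.1,-0.2],1],[[0,0,10],[0,0,0],1],[[0,0,3],[0,0,0],1],[[0,0,0],[0,0,0],1]]' 70;python3 -c "
from h import *
go(561,229.4,94,5.2)"; python3 -m jog '[[[0,0,4],[0,0,0],1],[[0,0,3],[0,0,0],1],[[0,0,0],[0,0,0],1]]' 70;python3 -c "
from h import *
go(561,229.4,94,5.2)"
```

```text
t: 8.57
eef_pos: [0.5633, 0.2308, 0.0986]
tool_rot: [0.001, 0.673, 0.739, 0.002]
contact_force: [0.6, -0.1, -5.0]
gripper_width: 0.22
t 8.57 pos [563.3 230.8  98.6] F [ 0.6 -0.1 -5. ] M [-0.02 -0.01 -0.  ] w 0.22 q [-0.09  0.58 -0.55  1.8   0.38  0.86 -0.72]
shift [-1.2 -2.4  4.6] turn [ 0.28 -0.09  0.14]
t: 8.95
eef_pos: [0.5632, 0.2307, 0.0915]
tool_rot: [0.001, 0.673, 0.739, 0.002]
contact_force: [-0.5, 0.7, -3.8]
gripper_width: 0.218
t 8.95 pos [563.2 230.7  91.5] F [-0.5  0.7 -3.8] M [-0.01  0.06  0.  ] w 0.218 q [-0.09  0.59 -0.54  1.81  0.39  0.85 -0.72]
shift [-1.1 -2.4 -2.5] turn [ 0.27 -0.09  0.15]
```

```bash
python3 -m jog '[[[-1.1,-2.2,0],[0.2,0,0.1],1],[[0,0,0],[0,0,0],1]]' 70;python3 -c "
from h import *
go(561,229.4,94,5.2)"; python3 -m jog '[[[0,0,3],[0,0,0],1],[[0,0,2],[0,0,0],1],[[0,0,0],[0,0,0],1]]' 70;python3 -c "
from h import *
go(561,229.4,94,5.2)"
```

```text
t: 9.2
eef_pos: [0.5613, 0.2294, 0.0918]
tool_rot: [-0.0, 0.674, 0.739, 0.001]
contact_force: [0.2, -0.5, -4.6]
gripper_width: 0.221
t 9.2 pos [561.3 229.4  91.8] F [ 0.2 -0.5 -4.6] M [ 0.01 -0.03 -0.02] w 0.221 q [-0.09  0.59 -0.54  1.81  0.39  0.85 -0.72]
shift [ 0.  -0.3 -2.2] turn [ 0.09 -0.09  0.04]
t: 9.57
eef_pos: [0.5612, 0.2295, 0.0865]
tool_rot: [-0.0, 0.674, 0.739, 0.001]
contact_force: [-0.1, -0.6, -4.0]
gripper_width: 0.224
t 9.57 pos [561.2 229.5  86.5] F [-0.1 -0.6 -4. ] M [-0.07  0.04 -0.05] w 0.224 q [-0.09  0.59 -0.54  1.81  0.39  0.84 -0.73]
shift [-0.  -0.2 -7.5] turn [ 0.08 -0.09  0.05]
```

```bash
python3 -m jog '[[[0,0,2],[0,0,0],1],[[0,0,2],[0,0,0],1],[[0,0,0],[0,0,0],1]]' 70; python3 -m jog '[[[0,0,2],[0,0,0],1],[[0,0,2],[0,0,0],1],[[0,0,0],[0,0,0],1]]' 90;python3 -c "
from h import *
go(561,229.4,61,5.2)"
```

```text
t: 9.95
eef_pos: [0.5617, 0.2288, 0.0826]
tool_rot: [0.0, 0.674, 0.739, 0.001]
contact_force: [1.0, -2.2, -4.3]
gripper_width: 0.216
t: 10.32
eef_pos: [0.5616, 0.2288, 0.0784]
tool_rot: [0.0, 0.674, 0.739, 0.001]
contact_force: [2.5, -3.9, -6.0]
gripper_width: 0.217
t 10.32 pos [561.6 228.8  78.4] F [ 2.5 -3.9 -6. ] M [-1.04 -0.47  0.01] w 0.217 q [-0.09  0.6  -0.53  1.82  0.4   0.83 -0.73]
shift [ 0.6 -0.6 17.4] turn [ 0.09 -0.05  0.02]
```

```bash
python3 -m jog '[[[-0.5,0.3,3],[0,0,0],1],[[0,0,3],[0,0,0],1],[[0,0,0],[0,0,0],1]]' 90;python3 -c "
from h import *
go(561,229.4,61,5.2)"; python3 -m jog '[[[0,0,4],[0,0,0],1],[[0,0,3],[0,0,0],1],[[0,0,0],[0,0,0],1]]' 90;python3 -c "
from h import *
go(561,229.4,61,5.2)"
```

```text
t: 10.7
eef_pos: [0.5616, 0.2287, 0.0723]
tool_rot: [-0.0, 0.674, 0.739, 0.001]
contact_force: [0.8, -2.8, -7.0]
gripper_width: 0.217
t 10.7 pos [561.6 228.7  72.3] F [ 0.8 -2.8 -7. ] M [-1.08 -0.44  0.04] w 0.217 q [-0.1   0.61 -0.53  1.82  0.41  0.82 -0.74]
shift [ 0.7 -0.6 11.3] turn [ 0.07 -0.07  0.05]
t: 11.08
eef_pos: [0.5617, 0.2288, 0.0653]
tool_rot: [-0.0, 0.674, 0.739, 0.001]
contact_force: [1.4, -5.1, -6.0]
gripper_width: 0.214
t 11.07 pos [561.7 228.8  65.3] F [ 1.4 -5.1 -6. ] M [-1.19 -0.42  0.04] w 0.214 q [-0.1   0.62 -0.52  1.82  0.41  0.81 -0.74]
shift [ 0.7 -0.6  4.3] turn [ 0.08 -0.08  0.04]
```

Run:
```python
from h import *
for cam in('side','top'):
    p,d=bot.read_camera(cam);np.savez(cam+'2.npz',p=p,d=d)
    a=p[230:340,130:270] if cam=='side' else p[110:220,140:240]
    cv2.imwrite(f'pics/{cam}2.png',cv2.resize(a,None,fx=5,fy=5,interpolation=cv2.INTER_CUBIC)[:,:,::-1])
    C=cloud(cam,d).reshape(-1,3);q=p.astype(int).reshape(-1,3)
    m=(np.hypot(C[:,0]-.561,C[:,1]-.229)<.09)&(C[:,2]>.03)&(q[:,1]-q[:,0]>25)
    Q=C[m];r=cv2.minAreaRect((Q[:,:2]*1000).astype(np.float32));print(cam,len(Q),r,np.percentile(Q[:,2],[5,50,95]))
```

```text
side 692 ((564.9306030273438, 232.021728515625), (116.61158752441406, 59.857845306396484), 5.824045181274414) [0.03202162 0.05397838 0.05851333]
top 123 ((581.3175048828125, 209.31051635742188), (66.47601318359375, 18.634082794189453), 10.217562675476074) [0.04030381 0.05680978 0.0611649 ]
```

View pics/side2.png

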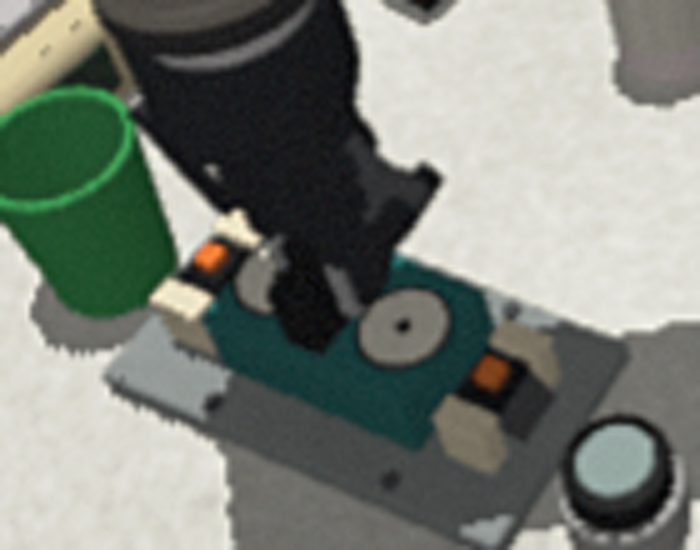

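View pics/top2.png

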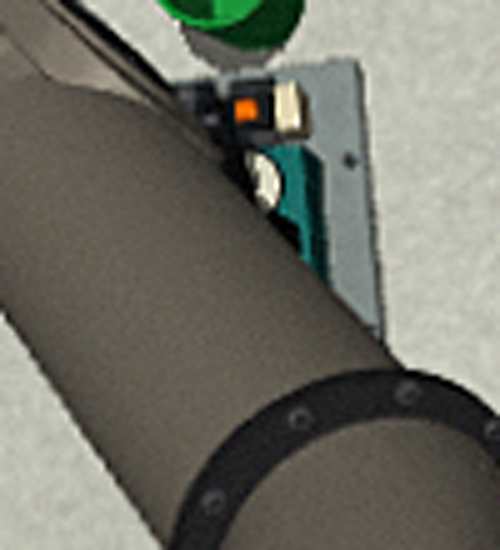

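```bash
python3 -m jog '[[[-0.5,0,2],[0,0,0],1],[[0,0,1],[0,0,0],1],[[0,0,0],[0,0,0],1]]' 90;python3 -c "
from h import *
go(561,229.4,61,5.2)"; python3 -m jog '[[[0,0,1],[0,0,0],1],[[0,0,1],[0,0,0],1],[[0,0,0],[0,0,0],1]]' 90;python3 -c "
from h import *
go(561,229.4,61,5.2)"
```

```text
t: 11.55
eef_pos: [0.5618, 0.2288, 0.0628]
tool_rot: [-0.0, 0.674, 0.739, 0.001]
contact_force: [1.5, -5.3, -2.9]
gripper_width: 0.22
t 11.55 pos [561.8 228.8  62.8] F [ 1.5 -5.3 -2.9] M [-1.17 -0.2   0.02] w 0.22 q [-0.1   0.62 -0.52  1.83  0.42  0.8  -0.74]
shift [ 0.7 -0.7  1.8] turn [ 0.1  -0.11  0.06]
t: 11.92
eef_pos: [0.5619, 0.2286, 0.0613]
tool_rot: [0.0, 0.674, 0.739, 0.001]
contact_force: [-0.7, -6.2, 2.4]
gripper_width: 0.217
t 11.93 pos [561.9 228.6  61.3] F [-0.7 -6.2  2.4] M [-1.38  0.24  0.08] w 0.217 q [-0.1   0.63 -0.52  1.83  0.42  0.8  -0.75]
shift [ 0.8 -0.9  0.3] turn [ 0.12 -0.09  0.04]
```

```bash
python3 -m jog '[[[0.5,0,1],[0,0,0],1],[[0.3,0,1],[0,0,0],1],[[0,0,0],[0,0,0],1]]' 90;python3 -c "
from h import *
go(561,229.4,61,5.2)"; python3 -m jog '[[[0,0,1.5],[0,0,0],1],[[0,0,1.5],[0,0,0],1],[[0,0,0],[0,0,0],1]]' 90;python3 -c "
from h import *
go(561,229.4,61,5.2)"
```

```text
t: 12.3
eef_pos: [0.562, 0.2286, 0.0612]
tool_rot: [0.001, 0.674, 0.739, 0.001]
contact_force: [-7.3, -12.0, 20.1]
gripper_width: 0.214
t 12.3 pos [562.  228.6  61.2] F [ -7.3 -12.   20.1] M [-2.32  1.66  0.1 ] w 0.214 q [-0.1   0.63 -0.52  1.83  0.42  0.8  -0.75]
shift [ 0.9 -0.9  0.2] turn [0.13 0.03 0.01]
t: 12.68
eef_pos: [0.562, 0.2286, 0.0611]
tool_rot: [0.002, 0.674, 0.738, 0.0]
contact_force: [-15.1, -16.6, 46.3]
gripper_width: 0.216
t 12.68 pos [562.  228.6  61.1] F [-15.1 -16.6  46.3] M [-3.42  3.56  0.1 ] w 0.216 q [-0.11  0.63 -0.52  1.83  0.42  0.8  -0.75]
shift [ 0.9 -0.9  0.1] turn [ 0.17  0.12 -0.01]
```

```bash
python3 -m jog '[[[-0.8,-0.8,-2.5],[0,0,0],1],[[0,0,-2],[0,0,0],1],[[0,0,-1],[0,0,0],1],[[0,0,0],[0,0,0],1]]' 90;python3 -c "
from h import *
go(562,228.6,61,5.2)"; python3 -m jog '[[[0,0,-1],[0,0,0],1],[[0,0,-1],[0,0,0],1],[[0,0,-1],[0,0,0],1],[[0,0,0],[0,0,0],1]]' 90;python3 -c "
from h import *
go(562,228.6,61,5.2)"
```

```text
t: 13.18
eef_pos: [0.5616, 0.2287, 0.0615]
tool_rot: [0.0, 0.674, 0.739, 0.002]
contact_force: [2.3, -5.1, -1.5]
gripper_width: 0.218
t 13.18 pos [561.6 228.7  61.5] F [ 2.3 -5.1 -1.5] M [-1.19 -0.56  0.02] w 0.218 q [-0.1   0.62 -0.52  1.83  0.42  0.8  -0.75]
shift [-0.1  0.4  0.5] turn [ 0.16 -0.12  0.04]
t: 13.68
eef_pos: [0.5615, 0.2286, 0.0636]
tool_rot: [-0.0, 0.674, 0.739, 0.002]
contact_force: [4.2, -3.5, -8.3]
gripper_width: 0.222
t 13.68 pos [561.5 228.6  63.6] F [ 4.2 -3.5 -8.3] M [-0.91 -1.07  0.  ] w 0.222 q [-0.1   0.62 -0.52  1.83  0.42  0.8  -0.74]
shift [-0.1  0.4  2.6] turn [ 0.13 -0.13  0.04]
```

```bash
for i in 1 2; do :; done; python3 -m jog '[[[0,0.3,-1],[0,0,0],1],[[0,0,0],[0,0,0],1]]' 90; python3 -m jog '[[[0,0,-1],[0,0,0],1],[[0,0,0],[0,0,0],1]]' 90; python3 -m jog '[[[0,0,-1],[0,0,0],1],[[0,0,0],[0,0,0],1]]' 90; python3 -m jog '[[[0,0,-1],[0,0,0],1],[[0,0,0],[0,0,0],1]]' 90
```

```text
t: 13.92
eef_pos: [0.5616, 0.2287, 0.0646]
tool_rot: [-0.0, 0.674, 0.739, 0.001]
contact_force: [4.0, -3.1, -8.2]
gripper_width: 0.217
t: 14.18
eef_pos: [0.5616, 0.2286, 0.0657]
tool_rot: [-0.0, 0.674, 0.739, 0.001]
contact_force: [2.8, -3.5, -7.4]
gripper_width: 0.213
t: 14.42
eef_pos: [0.5615, 0.2287, 0.0667]
tool_rot: [-0.0, 0.674, 0.739, 0.001]
contact_force: [3.8, -3.0, -8.0]
gripper_width: 0.224
t: 14.68
eef_pos: [0.5616, 0.2287, 0.0676]
tool_rot: [-0.0, 0.674, 0.739, 0.001]
contact_force: [4.2, -3.1, -8.6]
gripper_width: 0.219
```

```bash
python3 -m jog '[[[0,0,-2],[0,0,0],1],[[0,0,0],[0,0,0],1]]' 90; python3 -m jog '[[[0,0,-2],[0,0,0],1],[[0,0,0],[0,0,0],1]]' 90
python3 - <<'E'
from h import *
go(562,228.6,61,5.2)
for cam in('side',):
    p,d=bot.read_camera(cam)
    a=p[230:340,130:270]
    cv2.imwrite(f'pics/{cam}3.png',cv2.resize(a,None,fx=5,fy=5,interpolation=cv2.INTER_CUBIC)[:,:,::-1])
E
```

```text
t: 14.92
eef_pos: [0.5615, 0.2287, 0.0698]
tool_rot: [-0.0, 0.674, 0.739, 0.001]
contact_force: [3.9, -3.4, -8.0]
gripper_width: 0.213
t: 15.18
eef_pos: [0.5615, 0.2287, 0.0719]
tool_rot: [-0.0, 0.674, 0.739, 0.001]
contact_force: [3.2, -3.3, -8.1]
gripper_width: 0.219
t 15.18 pos [561.5 228.7  71.9] F [ 3.2 -3.3 -8.1] M [-0.89 -0.95 -0.03] w 0.219 q [-0.1   0.61 -0.53  1.82  0.41  0.82 -0.74]
shift [-0.1  0.5 10.9] turn [ 0.11 -0.12  0.05]
```

View pics/side3.png

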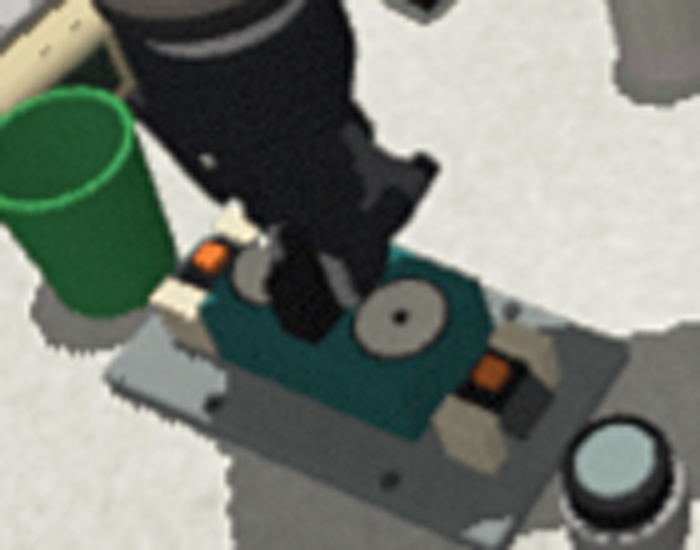

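```bash
python3 -m jog '[[[0,0,-10],[0,0,0],1],[[0,0,-30],[0,0,0],1],[[0,0,-40],[0,0,0],1],[[0,0,-20],[0,0,0],1],[[0,0,0],[0,0,0],1]]' 90; python3 -m jog '[[[0,0,0],[0,0,-10.6],1],[[0,0,0],[0,0,-10.6],1],[[0,0,0],[0,0,-10.6],1],[[0,0,0],[0,0,-10.6],1],[[0,0,0],[0,0,-10.6],1],[[0,0,0],[0,0,-10.6],1],[[0,0,0],[0,0,-10.6],1],[[0,0,0],[0,0,-10.6],1],[[0,0,0],[0,0,0],1]]' 90
python3 - <<'E'
from h import *
go(561.8,228.7,170,185.2)
E
```

```text
t: 15.85
eef_pos: [0.5614, 0.2298, 0.1734]
tool_rot: [0.0, 0.674, 0.739, 0.003]
contact_force: [-0.1, 0.1, -4.6]
gripper_width: 0.217
t: 16.98
eef_pos: [0.5601, 0.228, 0.1703]
tool_rot: [-0.001, 0.0, 1.0, 0.001]
contact_force: [0.0, -0.9, -4.8]
gripper_width: 0.219
t 16.98 pos [560.1 228.  170.3] F [ 0.  -0.9 -4.8] M [0.01 0.02 0.01] w 0.219 q [ 0.17  0.59 -0.92  1.74  0.53  1.07  0.65]
shift [-1.7  0.7  0.3] turn [ 1.600e-01  2.000e-02 -9.523e+01]
```

```bash
python3 -m jog '[[[0,0,0],[0,0,-10.6],1],[[0,0,0],[0,0,-10.6],1],[[0,0,0],[0,0,-10.6],1],[[0,0,0],[0,0,-10.6],1],[[0,0,0],[0,0,-10.6],1],[[0,0,0],[0,0,-10.6],1],[[0,0,0],[0,0,-10.6],1],[[0,0,0],[0,0,-10.6],1],[[0,0,0],[0,0,-10.4],1],[[0,0,0],[0,0,0],1]]' 90
python3 - <<'E'
from h import *
go(561.8,228.7,170,185.2)
E
```

```text
t: 18.23
eef_pos: [0.5606, 0.2282, 0.171]
tool_rot: [-0.001, 0.737, -0.676, -0.001]
contact_force: [0.1, 0.2, -4.4]
gripper_width: 0.216
t 18.23 pos [560.6 228.2 171. ] F [ 0.1  0.2 -4.4] M [-0.02  0.02 -0.  ] w 0.216 q [ 0.35  0.78 -1.26  1.73  0.79  1.24  2.11]
shift [-0.4 -1.2  1. ] turn [ 0.02  0.11 -0.22]
```

```bash
python3 -m jog '[[[-0.8,-0.6,30],[0,0.1,-0.2],1],[[0,0,30],[0,0,0],1],[[0,0,15],[0,0,0],1],[[0,0,0],[0,0,0],1]]' 90
python3 - <<'E'
from h import *
go(561.2,229.1,90,185.2)
p,d=bot.read_camera('side');cv2.imwrite(f'pics/s4.png',cv2.resize(p[230:340,130:270],None,fx=5,fy=5,interpolation=cv2.INTER_CUBIC)[:,:,::-1])
E
```

```text
t: 18.73
eef_pos: [0.5613, 0.229, 0.0964]
tool_rot: [0.0, 0.739, -0.674, 0.0]
contact_force: [0.1, 0.1, -4.4]
gripper_width: 0.216
t 18.73 pos [561.3 229.   96.4] F [ 0.1  0.1 -4.4] M [ 0.06  0.04 -0.02] w 0.216 q [ 0.3   0.86 -1.19  1.78  0.88  1.14  2.06]
shift [-0.1  0.   6.4] turn [ 0.   -0.04  0.11]
```

View pics/s4.png

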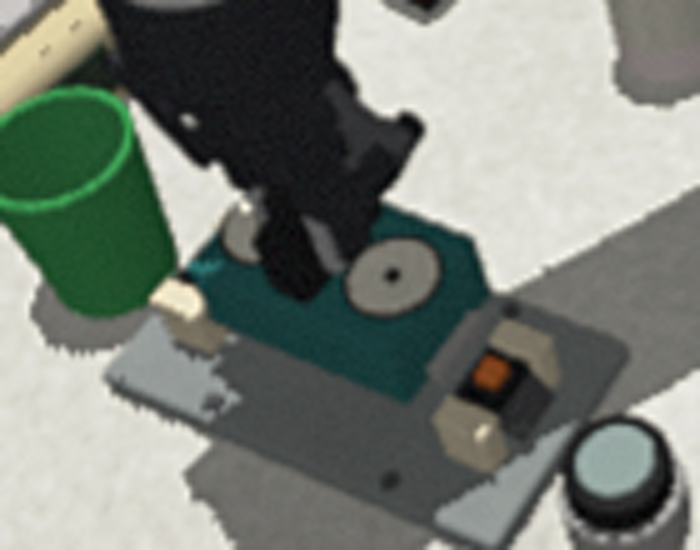

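```bash
python3 -m jog '[[[0,0,5],[0,0,0],1],[[0,0,5],[0,0,0],1],[[0,0,0],[0,0,0],1]]' 90; python3 -m jog '[[[0,0,2],[0,0,0],1],[[0,0,2],[0,0,0],1],[[0,0,0],[0,0,0],1]]' 90
python3 - <<'E'
from h import *
go(561.2,229.1,80,185.2)
E
```

```text
t: 19.15
eef_pos: [0.5617, 0.2291, 0.0871]
tool_rot: [-0.0, 0.74, -0.673, 0.001]
contact_force: [0.4, 0.7, -3.7]
gripper_width: 0.214
t: 19.52
eef_pos: [0.5619, 0.2297, 0.0834]
tool_rot: [-0.001, 0.74, -0.673, 0.0]
contact_force: [0.5, 0.8, -4.8]
gripper_width: 0.218
t 19.52 pos [561.9 229.7  83.4] F [ 0.5  0.8 -4.8] M [ 0.22 -0.03  0.  ] w 0.218 q [ 0.29  0.87 -1.17  1.79  0.9   1.13  2.05]
shift [0.5 0.7 3.4] turn [-0.12  0.04  0.26]
```

```bash
python3 -m jog '[[[0,0.3,2],[0,0,0.2],1],[[0,0,2],[0,0,0],1],[[0,0,0],[0,0,0],1]]' 90; python3 -m jog '[[[0,0,3],[0,0,0],1],[[0,0,3],[0,0,0],1],[[0,0,0],[0,0,0],1]]' 90
python3 - <<'E'
from h import *
go(561.2,229.1,61,185.2)
E
```

```text
t: 19.9
eef_pos: [0.5618, 0.2298, 0.0794]
tool_rot: [-0.001, 0.739, -0.674, 0.0]
contact_force: [2.0, 2.6, -4.4]
gripper_width: 0.219
t: 20.27
eef_pos: [0.5626, 0.2299, 0.0733]
tool_rot: [-0.002, 0.739, -0.674, 0.001]
contact_force: [5.1, 4.4, -4.0]
gripper_width: 0.218
t 20.27 pos [562.6 229.9  73.3] F [ 5.1  4.4 -4. ] M [ 1.19 -1.24  0.04] w 0.218 q [ 0.29  0.88 -1.16  1.79  0.91  1.11  2.03]
shift [ 0.7  1.5 12.3] turn [-0.23  0.09  0.05]
```

```bash
python3 -m jog '[[[-0.4,-0.5,3],[0,0,0],1],[[0,0,3],[0,0,0],1],[[0,0,0],[0,0,0],1]]' 90; python3 -m jog '[[[0,0,3],[0,0,0],1],[[0,0,2],[0,0,0],1],[[0,0,0],[0,0,0],1]]' 90
python3 - <<'E'
from h import *
go(561.2,229.1,61,185.2)
E
```

```text
t: 20.65
eef_pos: [0.5629, 0.23, 0.067]
tool_rot: [-0.002, 0.739, -0.674, 0.001]
contact_force: [5.0, 3.6, -4.5]
gripper_width: 0.215
t: 21.02
eef_pos: [0.5615, 0.2299, 0.0617]
tool_rot: [-0.0, 0.739, -0.674, 0.0]
contact_force: [2.4, 4.6, -7.1]
gripper_width: 0.22
t 21.02 pos [561.5 229.9  61.7] F [ 2.4  4.6 -7.1] M [ 1.12 -0.48 -0.02] w 0.22 q [ 0.28  0.9  -1.15  1.8   0.93  1.1   2.03]
shift [0.7 0.4 0.7] turn [-0.05  0.02  0.08]
```

```bash
python3 -m jog '[[[0,0,2],[0,0,0],1],[[0,0,1.5],[0,0,0],1],[[0,0,1],[0,0,0],1],[[0,0,0],[0,0,0],1]]' 90; python3 -m jog '[[[0,0,-2],[0,0,0],1],[[0,0,-2],[0,0,0],1],[[0,0,-0.5],[0,0,0],1],[[0,0,0],[0,0,0],1]]' 90;python3 -m jog '[[[0,0,-1],[0,0,0],1],[[0,0,0],[0,0,0],1]]' 90; python3 -m jog '[[[0,0,-1],[0,0,0],1],[[0,0,0],[0,0,0],1]]' 90; python3 -m jog '[[[0,0,-1],[0,0,0],1],[[0,0,0],[0,0,0],1]]' 90; python3 -m jog '[[[0,0,-1],[0,0,0],1],[[0,0,0],[0,0,0],1]]' 90
```

```text
t: 21.52
eef_pos: [0.5617, 0.23, 0.0612]
tool_rot: [-0.0, 0.739, -0.674, 0.002]
contact_force: [-6.1, -4.6, 24.9]
gripper_width: 0.216
t: 22.02
eef_pos: [0.5616, 0.2299, 0.0617]
tool_rot: [-0.0, 0.739, -0.674, 0.0]
contact_force: [0.8, 4.4, -6.9]
gripper_width: 0.221
t: 22.28
eef_pos: [0.5616, 0.2298, 0.0627]
tool_rot: [-0.0, 0.739, -0.674, 0.0]
contact_force: [0.4, 5.0, -7.4]
gripper_width: 0.219
t: 22.52
eef_pos: [0.5615, 0.2298, 0.0635]
tool_rot: [-0.0, 0.739, -0.674, 0.0]
contact_force: [0.8, 5.5, -7.8]
gripper_width: 0.223
t: 22.78
eef_pos: [0.5614, 0.2298, 0.0641]
tool_rot: [-0.0, 0.739, -0.674, -0.0]
contact_force: [1.2, 4.9, -11.5]
gripper_width: 0.22
t: 23.02
eef_pos: [0.5614, 0.2298, 0.0649]
tool_rot: [-0.0, 0.739, -0.674, -0.0]
contact_force: [1.7, 6.8, -13.1]
gripper_width: 0.22
```

```bash
python3 -m jog '[[[0,0,-1],[0,0,0],1],[[0,0,-1],[0,0,0],1],[[0,0,0],[0,0,0],1]]' 90; python3 -m jog '[[[0,0,-1],[0,0,0],1],[[0,0,-1],[0,0,0],1],[[0,0,0],[0,0,0],1],[[0,0,0],[0,0,0],1]]' 90
python3 - <<'E'
from h import *
go(561.2,229.1,61,185.2)
p,d=bot.read_camera('side');cv2.imwrite(f'pics/s5.png',cv2.resize(p[230:340,130:270],None,fx=5,fy=5,interpolation=cv2.INTER_CUBIC)[:,:,::-1])
E
```

```text
t: 23.4
eef_pos: [0.5613, 0.2298, 0.0665]
tool_rot: [-0.0, 0.739, -0.674, -0.0]
contact_force: [1.8, 6.4, -15.6]
gripper_width: 0.218
t: 23.9
eef_pos: [0.5612, 0.2297, 0.0681]
tool_rot: [-0.0, 0.739, -0.674, -0.0]
contact_force: [2.2, 8.1, -18.5]
gripper_width: 0.215
t 23.9 pos [561.2 229.7  68.1] F [  2.2   8.1 -18.5] M [ 2.04 -1.02  0.05] w 0.215 q [ 0.28  0.89 -1.15  1.8   0.92  1.11  2.03]
shift [0.6 0.1 7.1] turn [0.   0.05 0.09]
```

View pics/s5.png

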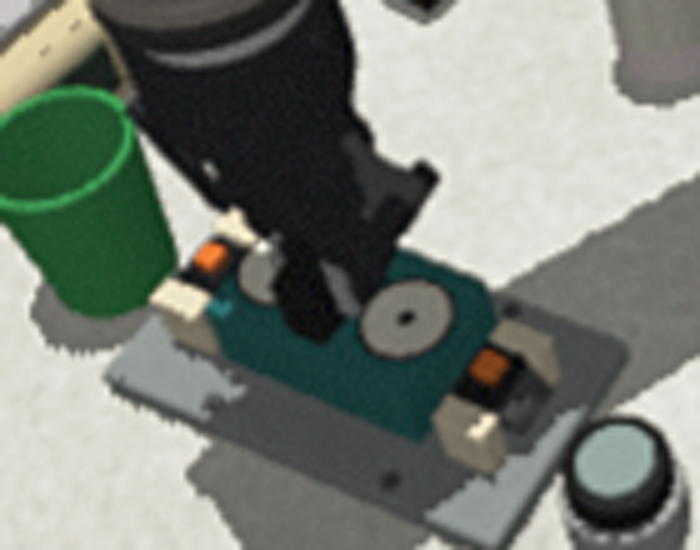

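```bash
python3 -m jog '[[[0,0,2],[0,0,0],1],[[0,0,2],[0,0,0],1],[[0,0,2],[0,0,0],1],[[0,0,2],[0,0,0],1],[[0,0,2],[0,0,0],1],[[0,0,1.5],[0,0,0],1],[[0,0,0],[0,0,0],1]]' 90; python3 -m jog '[[[0,0,-1],[0,0,0],1],[[0,0,-1],[0,0,0],1],[[0,0,0],[0,0,0],1]]' 90
python3 - <<'E'
from h import *
go(561.2,229.1,61,185.2)
E
```

```text
t: 24.82
eef_pos: [0.562, 0.2301, 0.0612]
tool_rot: [-0.001, 0.739, -0.674, 0.001]
contact_force: [-4.0, -1.1, 15.0]
gripper_width: 0.218
t: 25.2
eef_pos: [0.562, 0.23, 0.0613]
tool_rot: [-0.001, 0.739, -0.674, 0.001]
contact_force: [-3.0, 3.5, 5.5]
gripper_width: 0.214
t 25.2 pos [562.  230.   61.3] F [-3.   3.5  5.5] M [0.72 0.72 0.01] w 0.214 q [ 0.28  0.9  -1.15  1.8   0.93  1.1   2.02]
shift [0.9 0.9 0.3] turn [-0.11  0.01  0.06]
```

```bash
python3 -m jog '[[[0,0,0],[0,0,0],0.4],[[0,0,0],[0,0,0],0.2],[[0,0,0],[0,0,0],0],[[0,0,0],[0,0,0],0],[[0,0,0],[0,0,0],0]]' 20
python3 - <<'E'
from h import *
go(561.2,229.1,61,185.2)
E
```

```text
t: 25.82
eef_pos: [0.562, 0.2296, 0.0607]
tool_rot: [-0.001, 0.739, -0.674, 0.001]
contact_force: [-1.1, 0.4, -0.4]
gripper_width: 0.499
t 25.82 pos [562.  229.6  60.7] F [-1.1  0.4 -0.4] M [0.01 0.02 0.  ] w 0.499 q [ 0.28  0.9  -1.15  1.8   0.93  1.1   2.02]
shift [ 0.4  0.9 -0.3] turn [-0.1  -0.01  0.05]
```

```bash
python3 -m jog '[[[0,0,-10],[0,0,0],0],[[0,0,-30],[0,0,0],0],[[0,0,-50],[0,0,0],0],[[0,0,-50],[0,0,0],0],[[0,0,-50],[0,0,0],0],[[0,0,-40],[0,0,0],0],[[0,0,0],[0,0,0],0]]' 20; python3 -c "
from h import *
go(440,-100,290,185.2)"
```

```text
t: 26.7
eef_pos: [0.5623, 0.2315, 0.2951]
tool_rot: [-0.004, 0.739, -0.674, 0.002]
contact_force: [-0.4, -0.4, -0.5]
gripper_width: 0.499
t 26.7 pos [562.3 231.5 295.1] F [-0.4 -0.4 -0.5] M [0.04 0.02 0.04] w 0.499 q [ 0.38  0.66 -1.34  1.6   0.65  1.4   2.21]
shift [318.8 152.3   3.2] turn [-0.44  0.13  0.08]
```

```bash
python3 -m jog '[[[40,4,0],[0,0,8],0],[[40,0,0],[0,0,0],0],[[40,0,0],[0,0,0],0],[[40,0,0],[0,0,0],0],[[40,0,0],[0,0,0],0],[[40,0,0],[0,0,0],0],[[40,0,0],[0,0,0],0],[[40,0,0],[0,0,0],0],[[0,0,0],[0,0,0],0]]' 20
python3 - <<'E'
from h import *
print(bot.get_obs()['q'].round(2))
def rect(n,Q):
    if len(Q)<5: print(n,len(Q));return
    r=cv2.minAreaRect((Q[:,:2]*1000).astype(np.float32));print(n,len(Q),np.round(r[0],1),np.round(r[1],1),round(r[2],2),np.median(Q[:,2]).round(4))
for cam in('top','side'):
    p,d=bot.read_camera(cam)
    a=p[230:340,130:270] if cam=='side' else p
    f=5 if cam=='side' else 1.25
    cv2.imwrite(f'pics/{cam}6.png',cv2.resize(a,None,fx=f,fy=f,interpolation=cv2.INTER_CUBIC)[:,:,::-1])
    C=cloud(cam,d).reshape(-1,3);q=p.astype(int).reshape(-1,3);n=np.hypot(C[:,0]-.561,C[:,1]-.229)<.056
    rect(cam+' teal',C[n&(C[:,2]>.045)&(C[:,2]<.065)&(q[:,1]-q[:,0]>25)])
    rect(cam+' grip',C[n&(C[:,2]>.08)&(C[:,2]<.1)])
    L=C-[.561,.2294,0];t=np.deg2rad(5.2);x=L[:,0]*np.cos(t)+L[:,1]*np.sin(t);y=-L[:,0]*np.sin(t)+L[:,1]*np.cos(t)
    m0=(q[:,0]>150)&(q[:,1]<130)&(q[:,2]<80)&(abs(y)<.03)
    for s in(1,-1):
        m=m0&(abs(x*s-.071)<.025);print('flag',s,m.sum(),np.median(C[m][:,2]) if m.any() else None)
E
```

```text
t: 27.82
eef_pos: [0.5473, -0.0943, 0.2894]
tool_rot: [-0.0, -0.688, 0.726, -0.0]
contact_force: [-0.7, 0.1, -0.1]
gripper_width: 0.496
[ 1.03  0.57 -1.36  1.72  0.57  1.33  2.65]
top teal 370 [561.7 228.2] [100.2  62.3] 5.75 0.0533
top grip 176 [561.6 228.8] [20.8 52. ] 5.36 0.0889
flag 1 15 0.04974031668094825
flag -1 10 0.04825180823850894
side teal 459 [559.6 228.4] [99.6 60.2] 4.83 0.0528
side grip 257 [560.1 228.4] [21.  51.6] 6.09 0.0882
flag 1 16 0.04890066288211686
flag -1 23 0.04897398471159031
```

View pics/side6.png

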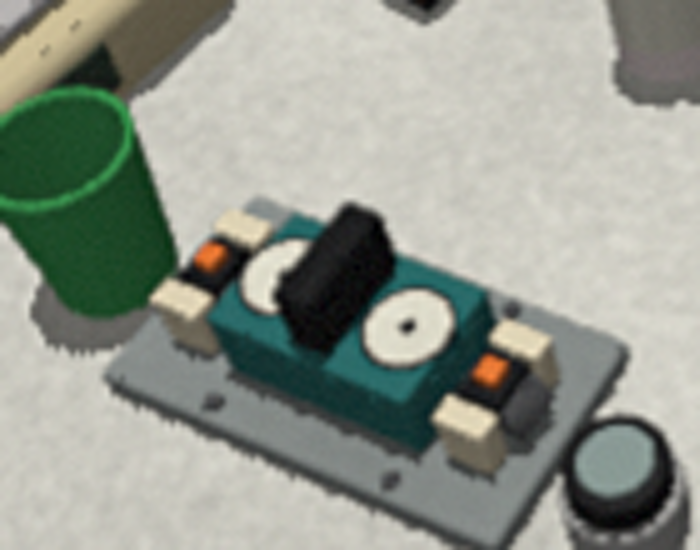

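View pics/top6.png

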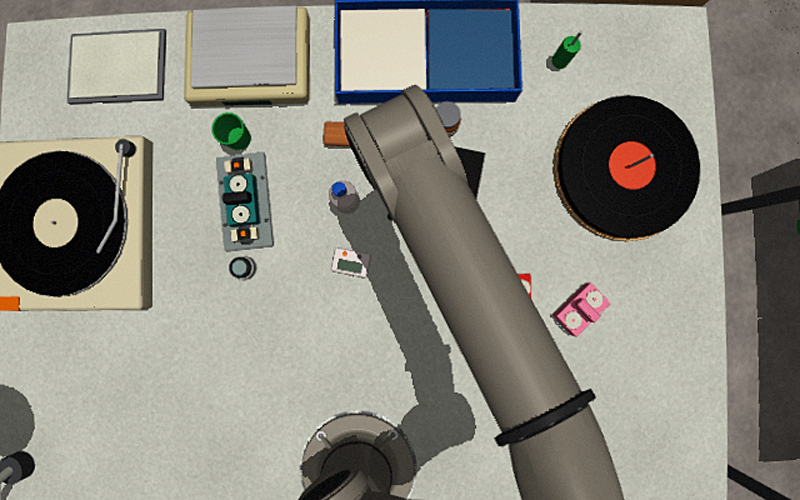

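```bash
python3 -c "
from station import bot
print(bot.hand_in(), bot.get_obs()['t'])"
```

```text
the job is handed in; nothing more can be done
the job is handed in; nothing more can be done
```

The teal magazine is on the dock, fully home and held by the sound catch. I let go of it and handed the job in at about 28 s of the 61 s allowed; no verdict is reported.

- **First try (lip at the dock end farther from the robot):** pressed home with about 50 N. On the tug it lifted free, rising 11 mm at a steady 8 N or so, which is its weight plus friction. That end has the worn catch.
- **Second try (turned half round):** pressed home again. After about 2.5 mm of play the pull rose steadily to 18.5 N at 7 mm of lift. In the side camera picture the orange flag at the near end was up, and the magazine stayed on.
- **Release:** I let it sink back and pressed it to the same height as before, then opened the gripper and moved clear.

**Last checks:**
- The top of the block measured 53 mm above the bench in both cameras; home is 54 mm.
- Its position matched the dock in both cameras to within about 2 mm.
- Both flags were level at rest height.
- The bottle, cup, timer and loupe look unmoved. The arm was in the top camera's view, so the jar, brush and red look-alike showed only in part, and the weight and blue look-alike not at all.

**One disagreement:** I never saw the expected 10 N or so of resistance while lowering the magazine past either catch. The tugs and final heights still agree with a proper latch.

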